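# Unhook the keycap caddy from its safety hooks

## Robot

A 6-joint arm with a two-finger parallel gripper is mounted at the origin on the work surface. World frame = base frame: x ahead of the robot, y to its left, z up, the work surface at z = 0. Lengths are in m, angles in rad, forces in N, time in s.
With the tool pointing down it reaches from about 0.35 to 0.975 m from the base axis. Payload 4.9 kg.
Tool frame: the origin (TCP) lies midway between the tips of the shut fingers; the grasp point (between the pads) lies 19 mm behind it; x points along the fingers, y is the direction in which the jaws open and shut, and the axes are right-handed (so a half turn about x gives the same grasp; the last joint's range is limited). The gripper opens to 85 mm and grips with 20 to 120 N. Pads are 22 mm wide; open, the fingers measure 114 mm over their backs; the gripper's body (76 mm by 85 mm) begins 54 mm behind the grasp point. The pads swing forward as they close: fully open they stand 13 mm farther back than shut.
Start: joints at [-1.382, 0.053, 1.613, -0, 1.476, -0.119], TCP at [0.189, -0.596, 0.231] pointing down, gripper open.
Joint ranges: [-3.01, 3.01], [-1.01, 2.22], [0.06, 2.58], [-1.02, 4.17], [0.09, 2.62], [-3.14, 3.14]. Speed limits (rad/s): [2.57, 2.57, 3.14, 3.14, 3.14, 3.14].

## Interface

Orientations are given as a unit quaternion [w, x, y, z].
In Python, from plant import manip gives the robot as it stands.
- The arm moves only by the tool send_rows, never from a script. Its argument "motion" is a list that holds one entry, the list of rows, each a list of 6 numbers: the shift along the world's x, y, z in cm, then the turn, a rotation vector about the world's x, y, z in rad. A call has 1 to 12 rows; each row shifts and turns the commanded pose from where the row before left it; what a row does not reach is not made up. A row lasts 1/12 s, in which the tool goes at most 41.7 mm and 7.16 degrees, less where a joint would pass 70% of its speed; a pose out of reach is approached as far as the arm can. A call with a gripper value outside its range is refused whole. "fingers" is the closure, from 0 (fully open) to 1 (shut), set as the call begins (left out, the last holds). The fingers move at their own pace and stop on an object; the grip force is fixed at half the most. Time passes only in rows, so rows that do not move let the fingers close. It gives the time, the measured TCP pose, the force and the opening at its end, in the units of the state.
- manip.state(): the state, without advancing time (a new reading comes with each control period).
- manip.grab_frame(name): name is "scene" or "top" or "wrist"; returns the picture (480x640x3 uint8, red, green, blue); there is no depth.
- manip.calibration(name): a dict with "mtx" (3x3 intrinsics, pixels), "cam_to_world" (4x4, takes a point from camera to world coordinates); the wrist camera has in their place "hand_eye" (4x4, takes a point from camera to tool coordinates, whose origin is the TCP and whose axes are the tool frame's). Camera axes: x right, y up, looking along -z (the intrinsics and any distortion apply to the point x, -y, -z); pixel columns grow to the right and rows downward; lengths in m; the calibration is good to about 2 mm. A picture is of the moment at which its call begins: read the wrist's pose just before it. calibration takes no time and is no camera call.
- manip.job_done(): hands the job in, once; it reports no verdict.
Trained networks look in the newest picture that a camera, given by its name, has taken for a name from the list of things; names that differ only in an ending like _2 or _b are one class to them, and where a whole thing is asked for, a point or a joint stands for the part that bears it (a point fixed in the world has none). Each returns a list of dicts, best first, with "confidence" (0 to 1); they miss things now and then, are a little off and sometimes report something else, mostly with a low value. They report only what shows in the picture. A call takes as long as a camera call. They do not tell look-alikes from the thing itself.
- manip.boxes_of(query, camera): "centre" ([x, y, z] in m, in the coordinates of the camera as it stood for that picture, good to about 4 mm: the middle of the surface that is visible of it).
- manip.trace(query, camera): "region" (480x640 bool, what is visible of it).
- manip.landmark_of(query, camera): "centre" ([x, y, z] in m, in the coordinates of the camera as it stood for that picture, good to about 4 mm: a listed point, or the origin of a listed thing).
The state is a dict: "time": time; "joint_pos": joint angles; "joint_vel": joint speeds; "joint_efforts": joint torques, N m; "tool_pos": TCP position; "tool_rot": TCP orientation; "contact_force": force on the tool from outside, world axes, zero at the start; "ft_torque": the same for the moment, N m; "gripper_width": opening from 0.0 (shut) to 1.0 (fully open).
Only numpy, scipy, OpenCV 4.12 (cv2) and the standard library are available. Lean on these libraries where they do the work, as an engineer would, in place of code of your own. Each camera call takes 0.05 s, during which the arm holds its last target.

## Task

Take the orange caddy of keycaps by its handle grip off the twin safety hook and set it down flat inside the blue tray, then let go. Push the handle bar gently back against the red sprung keepers until it comes free of the noses, and only then lift it over the noses and draw it out forwards, towards you; use the bar itself, not the gripper, to open the keepers, and never force the hooks. Keep the caddy level so nothing spills, put it down gently without dropping it, and leave everything else where it is.

Things in the scene. Friction and masses are not known exactly. Their poses are not given: they have to be found in the camera images.
- stand: Fixed twin safety-hook stand, yawed. Origin on the table, nominally under the caddy's handle bar; x points away from the robot (within 0.3 rad) and is the way the keepers are pushed open; y along the bar. Base plate x -60 to 135, y +-75, 8 mm high; posts and clamp at x 89 to 147 mm, up to 225 mm high; within 70 mm of the bar nothing of the stand is above 210 mm.
- hook_seat (a point): Fixed point midway between the two steel hooks (at y +-44 mm, each 10 mm wide), level with their flat seats, 186 mm above the table; axes as the stand's. Arms run back from the tips (somewhere in x -51 to -13 mm) to the posts, 12 mm deep; the bar lies on them, free to slide along x. From each tip a flat nose, 11 to 21 mm above the seat, reaches back (+x) over the 8 mm bar, leaving it 3 mm free.
- throat (a point): Nominal place of the throat (the gap up between nose edge and red keeper), at bar height midway between the hooks. Noses and keepers are one head clamped by hand: its true x is anywhere within 14 mm of this and is not reported, so feel for it. Closed, the throat is 5.5 mm: the 8 mm bar comes up only once it has pushed both keepers 2.5 mm or more back (+x).
- keepers (a point): Nominal middle between the two red keeper faces, 5.5 mm behind the nose edges, at bar height (true x within 14 mm, as for the throat; does not move with the keepers). Keepers reach 23 mm above the seat. Together they resist the bar with 2 N at first touch and 2.5 N more per mm: 8 N when the bar is just free, 13 N with 2 mm to spare; 14 mm travel. Over 22 N they are damaged.
- caddy: Loose open orange caddy of white keycaps, 80 (x) x 126 (y) x 55 (z) mm, about 0.3 to 0.45 kg, hung by its rigid steel bail, axes along the stand's. Origin at the centre of its underside. The bail's two 8 mm uprights stand at y = -59 and +59 mm, joined by an 8 mm round bar along y, 130 mm above the underside. Its rim hangs under the hook arms (59 mm of lift at most): draw it out past the tips before lifting high.
- caddy_grip (a point): Centre of the caddy's black handle grip, a block 16 (x) x 50 (y) x 16 (z) mm around the middle of the bar, free on all sides between the hooks: grip it from above with the fingers before and behind it (closing along the stand's x). Axes as the caddy's; 130 mm above the caddy's underside.
- tray_in (a point): Centre of the inner floor (5 mm above the table) of the fixed blue tray with a black rubber floor, inside 110 (x) x 156 (y) mm, walls 4 mm thick that rise 9 mm above the floor; x and y along its sides, yawed differently each time. The caddy goes in with its 80 mm side along the tray's 110 mm side, either way round.
- meter: Loose grey multimeter lying flat, 150 x 76 x 34 mm; bystander. Origin at its underside.
- spare_bin: Loose open orange bin without a handle, 100 x 105 x 50 mm; bystander, not the caddy. Origin at its underside.
- tape: Loose roll of red tape, 90 mm across, 22 mm high; bystander. Origin at its underside.
- stripper: Loose black wire stripper lying flat, about 150 mm long; bystander. Origin at its underside.
- switch_box: Loose clear box of key switches, 80 x 110 x 35 mm; bystander. Origin at its underside.
- tray: The same blue tray, origin on the table below the centre of its floor; outside 118 x 164 mm, 14 mm high.
Mind the look-alikes: they are no part of the job. Of the things like the tray, leave any that is yellow; of the rest the smaller one is meant.

How it is judged:
On the way:
1. the caddy's bar is lifted out of the hooks, above the noses (z of caddy_grip in the frame of stand above 0.218 m and angle between caddy's own z axis and vertical below 0.5 rad), for 0.1 s.
At the end, for the whole second after the job is handed in: The caddy stands flat on the tray's floor (underside within 5 mm of it, centre within 26 mm of the tray's centre, tilt under 0.06 rad), at rest and released (z of caddy in the frame of tray_in between -0.004 and 0.005 m and horizontal distance between caddy and tray_in below 0.026 m and angle between caddy's own z axis and vertical below 0.06 rad and linear speed of caddy below 0.02 m/s and contact force between the fingers and caddy below 0.1 N); the robot touches nothing.
It fails at once if caddy and hook stand press on each other with more than 22 N (contact force between caddy and stand above 22 N).
It fails at once if the gripper pushes on the hook stand (more than 5 N) (contact force between the fingers and stand above 5 N).
It fails at once if the caddy tips more than 0.5 rad (keycaps spill) (angle between caddy's own z axis and vertical above 0.5 rad).
It fails at once if the caddy is dropped or banged into the tray (over 40 N on it, or over 0.5 m/s within 40 mm of its floor) (contact force between caddy and tray above 40 N or (z of caddy in the frame of tray_in below 0.04 m and horizontal distance between caddy and tray_in below 0.06 m and linear speed of caddy above 0.5 m/s)).
It fails at once if a bystander is moved by more than 25 mm (distance of any of meter, spare_bin, tape, stripper, switch_box from where it was at the start of the episode above 0.025 m).
It also fails if it takes over 56 s, if anything falls off the work surface, if the arm or the gripper's body presses on something with over 40 N, if the wrist force passes 120 N, or if a joint passes its speed limit or range.

## Working session

There is one attempt and no reset: what is moved stays moved. The work goes in short steps, Python scripts to look and compute and a tool call to move; the robot and the scene stay as the last step left them, time stands still between calls to the robot, and variables do not carry over. Pictures are saved under pics/ and viewed, and the job is handed in when it is done.

Besides the shell and the picture viewer there is one more tool, called after "Request:" as name(argument=value, ...) on one line, values as JSON. send_rows: Moves the arm, as the interface text tells. Its arguments: {"type":"object","properties":{"motion":{"type":"array","items":{"type":"array","items":{"type":"array","items":{"type":"number"}}}},"fingers":{"type":"number"}},"required":["motion"]}

```bash
mkdir -p pics; ls; cat > h.py <<'E'
import numpy as np, cv2
from plant import manip
def save(img,n): cv2.imwrite('pics/'+n+'.png',cv2.cvtColor(img,cv2.COLOR_RGB2BGR))
E
python3 - <<'E'
from h import *
for c in('scene','top'):
    save(manip.grab_frame(c),c+'0'); print(c,manip.calibration(c))
print(manip.calibration('wrist'))
print(manip.state())
E
```

```text
pics
scene {'mtx': array([[463.77262605,   0.        , 329.55918941],
       [  0.        , 463.77262605, 243.49523386],
       [  0.        ,   0.        ,   1.        ]]), 'cam_to_world': array([[-0.88848473, -0.31455095,  0.33414457,  0.89601616],
       [ 0.45885598, -0.61970391,  0.63672463,  0.86222641],
       [ 0.00678835,  0.71904434,  0.69493104,  1.1013519 ],
       [ 0.        ,  0.        ,  0.        ,  1.        ]])}
top {'mtx': array([[521.54660873,   0.        , 313.13471207],
       [  0.        , 521.54660873, 238.32520713],
       [  0.        ,   0.        ,   1.        ]]), 'cam_to_world': array([[-0.01010194,  0.99703074, -0.07633914,  0.34821902],
       [-0.99987425, -0.01100497, -0.01141778, -0.00240956],
       [-0.01222398,  0.07621419,  0.99701653,  1.60337955],
       [ 0.        ,  0.        ,  0.        ,  1.        ]])}
{'mtx': array([[382.41383542,   0.        , 321.92291401],
       [  0.        , 382.41383542, 232.63784641],
       [  0.        ,   0.        ,   1.        ]]), 'hand_eye': array([[ 9.00432305e-04,  2.81816017e-01, -9.59468041e-01,
 
[... 264 characters left out ...]
.00000000e+00]])}
{'time': 0.1, 'joint_pos': array([-1.38198469e+00,  5.32807823e-02,  1.61417206e+00, -2.17219676e-05,
        1.47599762e+00, -1.19019742e-01]), 'joint_vel': array([ 0.0004563 , -0.00048858, -0.00476664, -0.00038544,  0.00054733,
       -0.00033212]), 'joint_efforts': array([-3.23036447e-04, -3.94906354e+01, -3.71364462e+01, -1.41345463e-04,
        3.92082991e-03, -7.54295058e-06]), 'tool_pos': array([ 0.18924551, -0.59506215,  0.23018301]), 'tool_rot': array([-0.10775013, -0.69871664, -0.10906247,  0.69877775]), 'contact_force': array([-0.56039083, -0.49521452,  0.1118163 ]), 'ft_torque': array([ 0.07103508, -0.00736851, -0.00708694]), 'gripper_width': 0.9970924070808301}
```

View pics/scene0.png

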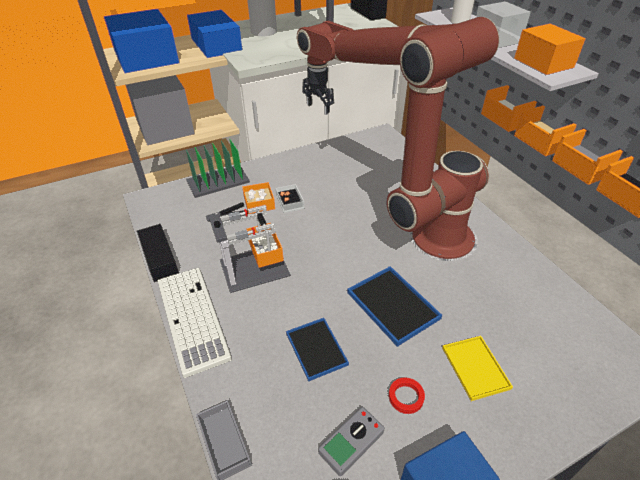

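View pics/top0.png

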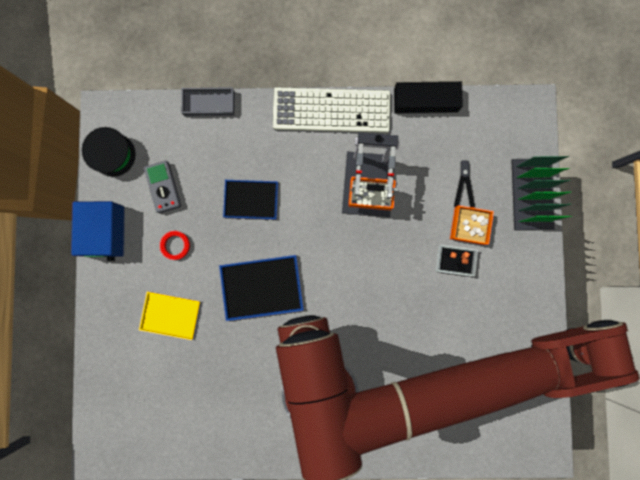

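```bash
python3 - <<'E'
from h import *
for c in('scene','top'):
    T=manip.calibration(c)['cam_to_world']
    for q in('caddy_grip','caddy','tray_in','throat','keepers','hook_seat','stand'):
        for d in manip.landmark_of(q,c)[:3]:
            print(c,q,round(d['confidence'],2),np.round(T[:3,:3]@d['centre']+T[:3,3],4))
print(manip.state()['time'])
E
```

```text
scene caddy_grip 0.84 [ 0.5941 -0.1578  0.1865]
scene caddy 0.77 [ 0.5933 -0.1586  0.0598]
scene tray_in 0.89 [0.2379 0.4611 0.0053]
scene tray_in 0.85 [0.3197 0.1767 0.0104]
scene tray_in 0.61 [0.5938 0.2097 0.0062]
scene throat 0.74 [ 0.6182 -0.1542  0.1899]
scene throat 0.42 [ 0.5931 -0.1576  0.1866]
scene keepers 0.63 [ 0.6221 -0.1514  0.1929]
scene hook_seat 0.87 [ 0.597  -0.1528  0.1873]
scene stand 0.97 [ 5.999e-01 -1.538e-01  5.000e-04]
top caddy_grip 0.95 [ 0.5916 -0.1597  0.1894]
top caddy 0.83 [ 0.5925 -0.1593  0.0638]
top tray_in 0.97 [0.2434 0.4558 0.0088]
top tray_in 0.93 [0.3209 0.1783 0.0074]
top tray_in 0.84 [0.5945 0.2068 0.0088]
top throat 0.62 [ 0.5941 -0.1564  0.1906]
top throat 0.58 [ 0.6208 -0.151   0.1894]
top keepers 0.79 [ 0.6249 -0.1528  0.189 ]
top keepers 0.32 [ 0.6615 -0.4498  0.0027]
top hook_seat 0.92 [ 0.6025 -0.1498  0.1853]
top stand 0.61 [ 6.035e-01 -1.447e-01 -5.000e-04]
0.8
```

Candidates in the top image. Caddy: the orange one hung on the hooks at (372,193), versus the loose orange spare bin at (472,225). Tray: small blue (251,199), big blue (262,287), yellow (170,315). I choose the hung caddy and the small blue tray.

```bash
python3 - <<'E'
from h import *
from scipy.spatial.transform import Rotation as R
s=manip.state(); q=s['tool_rot']
Rm=R.from_quat([q[1],q[2],q[3],q[0]]).as_matrix(); print(Rm.round(3))
im=cv2.imread('pics/top0.png'); cv2.imwrite('pics/crop1.png',cv2.resize(im[120:240,200:520],None,fx=2.5,fy=2.5,interpolation=cv2.INTER_CUBIC))
im=cv2.imread('pics/scene0.png'); cv2.imwrite('pics/crop2.png',cv2.resize(im[170:300,190:320],None,fx=4.5,fy=4.5,interpolation=cv2.INTER_CUBIC))
# tray rectangle in top
m=max((d for d in manip.trace('tray','top')),key=lambda d:d['confidence'])
T=manip.calibration('top');K=T['mtx'];M=T['cam_to_world']
for d in manip.trace('tray','top'):
    r=d['region'].astype('uint8')
    (c,sz,a)=cv2.minAreaRect(cv2.findNonZero(r)); b=cv2.boxPoints((c,sz,a))
    P=[]
    for u,v in b:
        ray=M[:3,:3]@np.array([(u-K[0,2])/K[0,0],-(v-K[1,2])/K[1,1],-1]); t=(0.014-M[2,3])/ray[2]; P.append((M[:3,3]+t*ray)[:2])
    P=np.array(P);e=P[1]-P[0];f=P[2]-P[1]
    print(d['confidence'],c,P.mean(0).round(4),np.linalg.norm(e).round(4),np.arctan2(e[1],e[0]).round(3),np.linalg.norm(f).round(4),np.arctan2(f[1],f[0]).round(3))
E
```

```text
[[ 0.     0.303 -0.953]
 [ 0.    -0.953 -0.303]
 [-1.    -0.    -0.   ]]
0.78 (250.4654083251953, 199.31488037109375) [0.5927 0.2076] 0.1201 -0.023 0.1678 -1.61
0.78 (169.60377502441406, 315.6131896972656) [0.2399 0.4535] 0.1214 -0.173 0.1706 -1.764
0.67 (464.0, 183.5) [ 0.6339 -0.4491] 0.0614 -1.584 0.1459 3.108
0.59 (261.04656982421875, 287.5544738769531) [0.322  0.1756] 0.2394 -1.462 0.1686 -3.03
```

View pics/crop1.png

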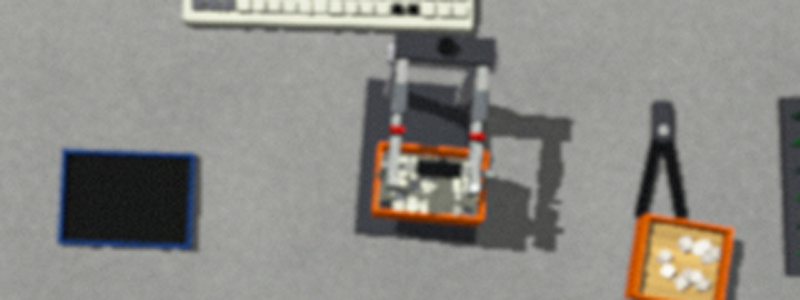

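View pics/crop2.png

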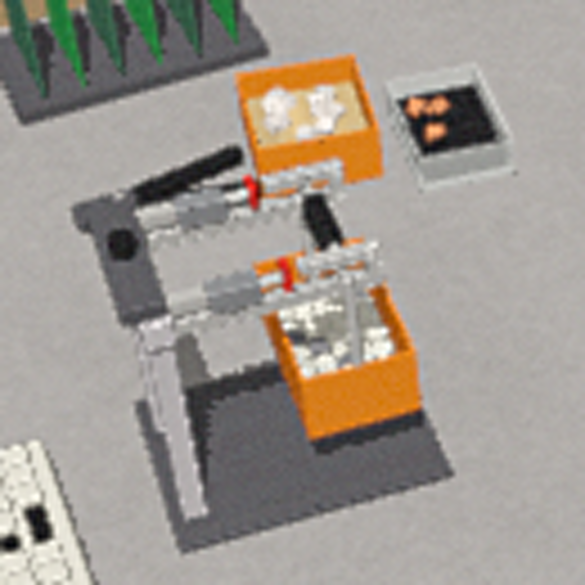

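Request:
send_rows(motion=[[[2.4, 2.8, 1.2, 0, 0, 0.105], [2.4, 2.8, 1.2, 0, 0, 0.105], [2.4, 2.8, 1.2, 0, 0, 0.105], [2.4, 2.8, 1.2, 0, 0, 0.105], [2.4, 2.8, 1.2, 0, 0, 0.105], [2.4, 2.8, 1.2, 0, 0, 0.105], [2.4, 2.8, 1.2, 0, 0, 0.105], [2.4, 2.8, 1.2, 0, 0, 0.105], [2.4, 2.8, 1.2, 0, 0, 0.105], [2.4, 2.8, 1.2, 0, 0, 0.105], [2.4, 2.8, 1.2, 0, 0, 0.105], [2.4, 2.8, 1.2, 0, 0, 0.105]]])

```text
time: 1.9
tool_pos: [0.4782, -0.258, 0.3762]
tool_rot: [0.501, 0.499, 0.5, -0.499]
contact_force: [0.9, -0.4, -0.0]
gripper_width: 0.997
```

Request:
send_rows(motion=[[[2, 3.0, 0, 0, 0, 0], [2, 3.0, 0, 0, 0, 0], [2, 3.0, 0, 0, 0, 0], [2, 3.0, 0, 0, 0, 0], [0, 0, 0, 0, 0, 0], [0, 0, 0, 0, 0, 0]]])

```text
time: 2.4
tool_pos: [0.5579, -0.1381, 0.3751]
tool_rot: [0.5, 0.5, 0.5, -0.5]
contact_force: [-0.7, -0.5, 0.3]
gripper_width: 1.003
```

```bash
cat >> h.py <<'E'
from scipy.spatial.transform import Rotation as Rot
def TW():
    s=manip.state();q=s['tool_rot'];T=np.eye(4);T[:3,:3]=Rot.from_quat([q[1],q[2],q[3],q[0]]).as_matrix();T[:3,3]=s['tool_pos'];return T
def wr(n):
    T=TW()@manip.calibration('wrist')['hand_eye']; im=manip.grab_frame('wrist'); save(im,n); np.save('pics/'+n+'.npy',T); return T
def lm(T,qs,cam='wrist'):
    for q in qs:
        for d in manip.landmark_of(q,cam)[:2]: print(q,round(d['confidence'],2),np.round(T[:3,:3]@d['centre']+T[:3,3],4))
E
python3 - <<'E'
from h import *
T=wr('w1'); lm(T,['caddy_grip','caddy','hook_seat','keepers','throat'])
s=manip.state();print(s['time'],s['tool_pos'],s['tool_rot'],s['contact_force'])
E
```

```text
caddy_grip 0.6 [ 0.5946 -0.1568  0.1881]
caddy_grip 0.31 [ 0.6165 -0.156   0.1902]
caddy 0.8 [ 0.5949 -0.1583  0.0608]
keepers 0.83 [ 0.6221 -0.1509  0.1901]
throat 0.65 [ 0.6166 -0.1517  0.1916]
2.7 [ 0.55686114 -0.14073347  0.37545927] [-0.4988517  -0.501211   -0.49866575  0.50126538] [-0.2804602  -0.84783778 -0.37307047]
```

View pics/w1.png

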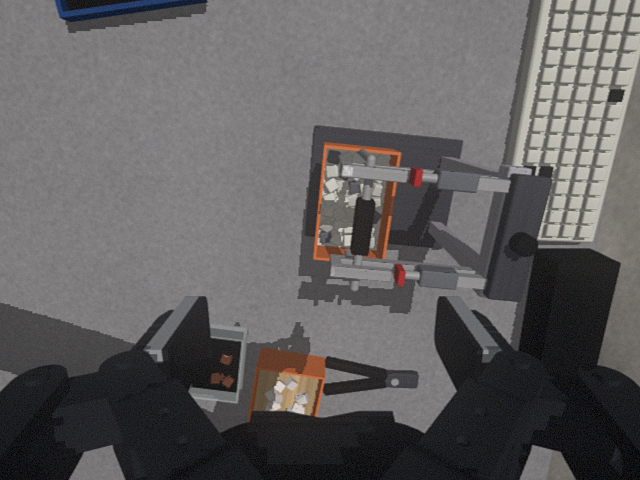

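```bash
python3 - <<'E'
import cv2
im=cv2.imread('pics/w1.png'); cv2.imwrite('pics/w1c.png',cv2.resize(im[130:310,300:560],None,fx=3,fy=3,interpolation=cv2.INTER_CUBIC))
E
```

```text
(no output)
```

View pics/w1c.png

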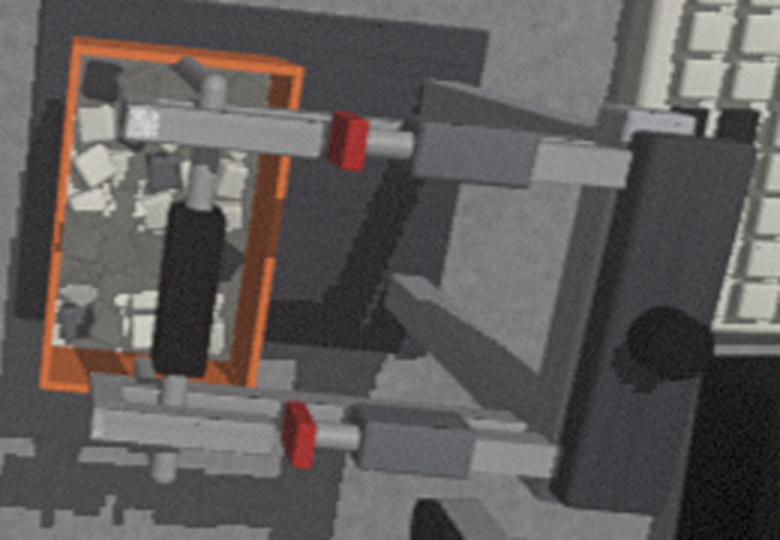

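```bash
cat >> h.py <<'E'
def px2w(T,u,v,z,cam='wrist'):
    K=manip.calibration(cam)['mtx']
    r=T[:3,:3]@np.array([(u-K[0,2])/K[0,0],-(v-K[1,2])/K[1,1],-1]);return T[:3,3]+r*(z-T[2,3])/r[2]
E
python3 - <<'E'
from h import *
T=np.load('pics/w1.npy')
def P(u,v,z): return px2w(T,300+u/3,130+v/3,z)[:2]
a=P(213,90,.19);b=P(165,465,.19);print('bar',a,b,np.arctan2(-(a-b)[0],(a-b)[1]))
g=[P(172,203,.198),P(224,208,.198),P(154,373,.198),P(205,376,.198)];print('grip',np.array(g).round(4),np.mean(g,0))
print('tips',P(124,122,.207),P(92,420,.207)); print('nose edge up',P(325,140,.207),'low',P(281,440,.207))
print('keeper front top',P(335,115,.209),P(328,163,.209),P(285,405,.209),P(290,462,.209))
for (p,q) in(((124,103),(325,120)),((124,140),(325,157)),((92,440),(281,450))):
    d=P(*q,.207)-P(*p,.207);print('arm yaw',np.arctan2(d[1],d[0]))
E
```

```text
bar [ 0.59929216 -0.09815818] [ 0.58846947 -0.21282963] -0.09410121116554061
grip [[ 0.5878 -0.1289]
 [ 0.6026 -0.1303]
 [ 0.5838 -0.1798]
 [ 0.5989 -0.1807]] [ 0.59326416 -0.15494083]
tips [ 0.57351078 -0.10500114] [ 0.56538536 -0.19105321]
nose edge up [ 0.62791423 -0.10986912] low [ 0.6205602 -0.1973123]
keeper front top [ 0.6297176  -0.10292158] [ 0.6286655  -0.11579719] [ 0.62074594 -0.18563121] [ 0.62314186 -0.20338446]
arm yaw -0.08398536436837832
arm yaw -0.08468087023858684
arm yaw -0.05695302166307457
```

Request:
send_rows(motion=[[[0.7, 0, -2.4, 0, 0, -0.03], [0.7, 0, -2.4, 0, 0, -0.03], [0.6, 0, -2.2, 0, 0, -0.025], [0, 0, 0, 0, 0, 0], [0, 0, 0, 0, 0, 0]]])

```text
time: 3.12
tool_pos: [0.5764, -0.1401, 0.3039]
tool_rot: [-0.476, -0.521, -0.478, 0.522]
contact_force: [-0.9, -0.3, 0.9]
gripper_width: 1.002
```

```bash
python3 - <<'E'
from h import *
T=wr('w2'); lm(T,['caddy_grip','keepers','throat'])
s=manip.state();print(s['time'],s['tool_pos'],TW()[:3,1],s['contact_force'])
im=cv2.imread('pics/w2.png'); cv2.imwrite('pics/w2c.png',cv2.resize(im[60:320,240:600],None,fx=2.2,fy=2.2,interpolation=cv2.INTER_CUBIC))
E
```

```text
caddy_grip 0.77 [ 0.5926 -0.1552  0.1878]
keepers 0.7 [ 0.6229 -0.1488  0.1942]
throat 0.85 [ 0.6179 -0.1527  0.1904]
3.3167 [ 0.57787392 -0.1401812   0.30795248] [ 0.99610457 -0.08810158  0.00371349] [-0.01031528  0.27515778  0.37527489]
```

View pics/w2c.png

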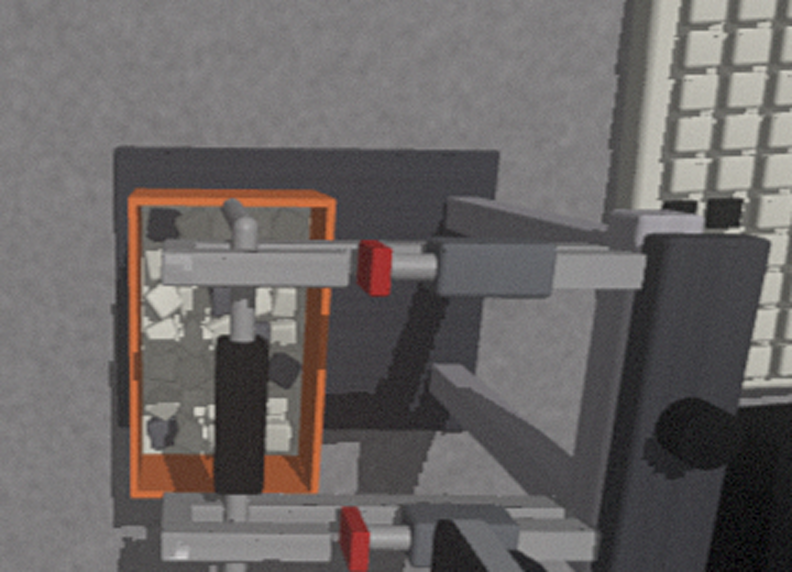

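```bash
python3 - <<'E'
from h import *
T=np.load('pics/w2.npy'); T1=np.load('pics/w1.npy')
def P(u,v,z): return px2w(T,240+u/2.2,60+v/2.2,z)[:2]
def P1(u,v,z): return px2w(T1,300+u/3,130+v/3,z)[:2]
c2=[(218,338),(268,338),(215,492),(265,492)]; c1=[(172,203),(224,208),(154,373),(205,376)]
for z in (.18,.19,.198,.206,.214):
    print(z,np.mean([P(*c,z) for c in c2],0),np.mean([P1(*c,z) for c in c1],0))
for p,q in(((165,285),(348,286)),((165,250),(348,250)),((165,560),(330,561))):
    d=P(*q,.207)-P(*p,.207);print('yaw',np.arctan2(d[1],d[0]))
a=P(244,240,.19);b=P(236,515,.19);print('bar',a,b,np.arctan2(-(a-b)[0],(a-b)[1]))
print('nose',P(348,268,.207),P(330,540,.207),'keep',P(360,243,.209),P(362,290,.209),P(340,510,.209),P(345,568,.209))
for i in range(4):
    s=manip.state();print(s['tool_pos'])
E
```

```text
0.18 [ 0.59463934 -0.16073031] [ 0.5952283  -0.15992852]
0.19 [ 0.59422409 -0.1572806 ] [ 0.59413711 -0.15715758]
0.198 [ 0.59389189 -0.15452083] [ 0.59326416 -0.15494083]
0.206 [ 0.59355969 -0.15176106] [ 0.59239121 -0.15272408]
0.214 [ 0.59322749 -0.14900129] [ 0.59151826 -0.15050733]
yaw -0.09415864607099353
yaw -0.08884034191227053
yaw -0.09369901413383314
bar [ 0.59889678 -0.10091256] [ 0.59003952 -0.19144734] -0.0975223164811556
nose [ 0.62686486 -0.1093308 ] [ 0.61835599 -0.19443072] keep [ 0.63008924 -0.10225498] [ 0.63025863 -0.11563409] [ 0.62153098 -0.18347168] [ 0.62236955 -0.20349316]
[ 0.57787392 -0.1401812   0.30795248]
[ 0.57787392 -0.1401812   0.30795248]
[ 0.57787392 -0.1401812   0.30795248]
[ 0.57787392 -0.1401812   0.30795248]
```

Request:
send_rows(motion=[[[0.8, -0.8, 0, 0, 0, -0.004], [0.85, -0.75, -1, 0, 0, -0.004], [0, 0, -2.4, 0, 0, 0], [0, 0, -2.5, 0, 0, 0], [0, 0, -2.5, 0, 0, 0], [0, 0, -2, 0, 0, 0], [0, 0, -1.5, 0, 0, 0], [0, 0, -1, 0, 0, 0], [0, 0, -0.4, 0, 0, 0], [0, 0, 0, 0, 0, 0], [0, 0, 0, 0, 0, 0]]])

```text
time: 4.23
tool_pos: [0.5946, -0.1556, 0.1736]
tool_rot: [0.476, 0.524, 0.475, -0.523]
contact_force: [0.3, 0.2, -0.4]
gripper_width: 1.002
```

```bash
python3 - <<'E'
from h import *
T=wr('w3'); 
s=manip.state();print(s['time'],s['tool_pos'],TW()[:3,1],s['contact_force'])
save(manip.grab_frame('scene'),'s3')
im=cv2.imread('pics/s3.png'); cv2.imwrite('pics/s3c.png',cv2.resize(im[170:300,190:320],None,fx=4.5,fy=4.5,interpolation=cv2.INTER_CUBIC))
E
```

```text
4.2833 [ 0.59483147 -0.15554917  0.17406756] [ 0.99539173 -0.09585656  0.00261105] [-0.32962443  0.09302371  0.23625809]
```

View pics/w3.png

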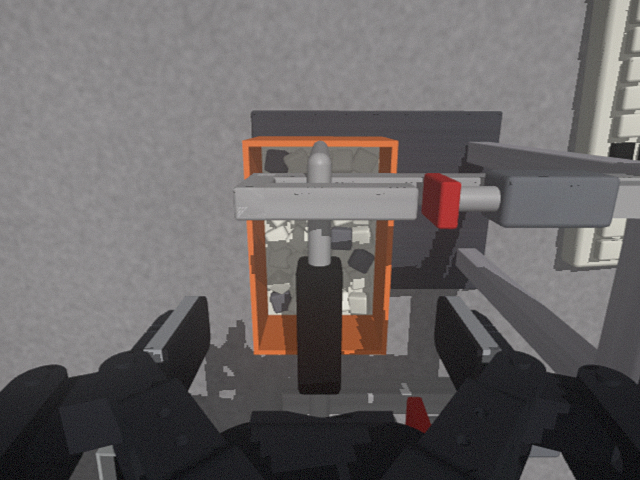

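View pics/s3c.png

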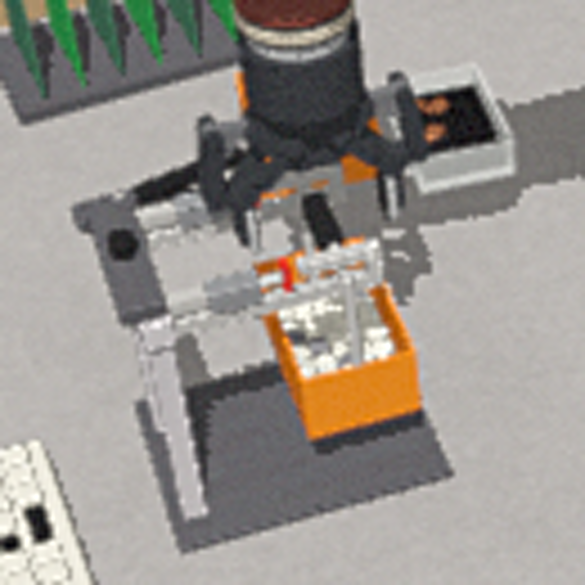

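Request:
send_rows(motion=[[[0, 0, 0, 0, 0, 0], [0, 0, 0, 0, 0, 0], [0, 0, 0, 0, 0, 0], [0, 0, 0, 0, 0, 0], [0, 0, 0, 0, 0, 0], [0, 0, 0, 0, 0, 0], [0, 0, 0, 0, 0, 0], [0, 0, 0, 0, 0, 0], [0, 0, 0, 0, 0, 0], [0, 0, 0, 0, 0, 0]]], fingers=1)

```text
time: 5.17
tool_pos: [0.594, -0.1551, 0.1725]
tool_rot: [0.476, 0.524, 0.475, -0.523]
contact_force: [1.0, -0.1, 0.7]
gripper_width: 0.172
```

```bash
python3 - <<'E'
from h import *
T=wr('w4'); 
s=manip.state();print(s['time'],s['tool_pos'],TW()[:3,1],s['contact_force'],s['gripper_width'],s['ft_torque'])
E
```

```text
5.2167 [ 0.59398213 -0.15513211  0.17249457] [ 9.95396103e-01 -9.58460258e-02  3.69480194e-04] [0.25927646 0.20274175 1.15595984] 0.17709303217816383 [ 0.04125119 -0.05377571  0.05021612]
```

View pics/w4.png

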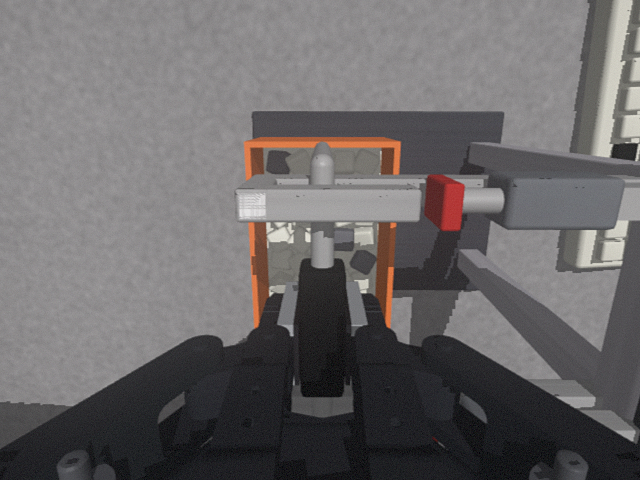

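Request:
send_rows(motion=[[[0, 0, 0.05, 0, 0, 0], [0, 0, 0.05, 0, 0, 0], [0, 0, 0.05, 0, 0, 0], [0, 0, 0, 0, 0, 0], [0, 0, 0, 0, 0, 0]]])

```text
time: 5.63
tool_pos: [0.5933, -0.1549, 0.1729]
tool_rot: [-0.475, -0.523, -0.476, 0.524]
contact_force: [-0.2, -0.0, -2.4]
gripper_width: 0.175
```

```bash
python3 - <<'E'
from h import *
s=manip.state();print(s['time'],s['tool_pos'],s['contact_force'],s['ft_torque'])
E
```

```text
5.6333 [ 0.59331572 -0.15493733  0.17294191] [-0.15557898 -0.04693165 -2.42166557] [-0.00838993 -0.00469019  0.02821416]
```

Request:
send_rows(motion=[[[0, 0, 0.05, 0, 0, 0], [0, 0, 0, 0, 0, 0], [0, 0, 0, 0, 0, 0], [0, 0, 0, 0, 0, 0]]])

```text
time: 5.97
tool_pos: [0.5938, -0.1551, 0.1743]
tool_rot: [-0.475, -0.523, -0.475, 0.523]
contact_force: [-0.6, 0.1, -3.3]
gripper_width: 0.177
```

Request:
send_rows(motion=[[[0, 0, 0, 0, 0, 0]]])

```text
time: 6.05
tool_pos: [0.5938, -0.1551, 0.1743]
tool_rot: [-0.475, -0.523, -0.475, 0.523]
contact_force: [-0.6, 0.0, -2.5]
gripper_width: 0.176
```

Request:
send_rows(motion=[[[0, 0, 0, 0, 0, 0]]])

```text
time: 6.13
tool_pos: [0.5938, -0.1551, 0.1743]
tool_rot: [0.475, 0.523, 0.475, -0.523]
contact_force: [-0.1, -0.8, -2.1]
gripper_width: 0.17
```

Request:
send_rows(motion=[[[0.25, -0.024, 0, 0, 0, 0], [0.25, -0.024, 0, 0, 0, 0], [0.25, -0.024, 0, 0, 0, 0], [0.25, -0.024, 0, 0, 0, 0], [0.25, -0.024, 0, 0, 0, 0], [0.25, -0.024, 0, 0, 0, 0], [0.25, -0.024, 0, 0, 0, 0], [0.25, -0.024, 0, 0, 0, 0], [0.2, -0.019, 0, 0, 0, 0], [0.1, -0.01, 0, 0, 0, 0], [0, 0, 0, 0, 0, 0], [0, 0, 0, 0, 0, 0]]])

```text
time: 7.13
tool_pos: [0.6169, -0.1573, 0.1743]
tool_rot: [-0.475, -0.523, -0.475, 0.523]
contact_force: [-0.5, -0.3, -2.5]
gripper_width: 0.176
```

```bash
python3 - <<'E'
from h import *
T=wr('w5'); 
s=manip.state();print(s['time'],s['tool_pos'],TW()[:3,1],s['contact_force'],s['gripper_width'],s['ft_torque'])
im=cv2.imread('pics/w5.png'); cv2.imwrite('pics/w5c.png',cv2.resize(im[120:320,200:500],None,fx=2.6,fy=2.6,interpolation=cv2.INTER_CUBIC))
E
```

```text
7.1833 [ 0.61678074 -0.15728544  0.17424512] [ 9.95397182e-01 -9.58353110e-02 -2.09172408e-04] [-0.3991086  -0.06290653 -3.05412559] 0.1738310685976312 [0.02666683 0.03082569 0.04846694]
```

View pics/w5c.png

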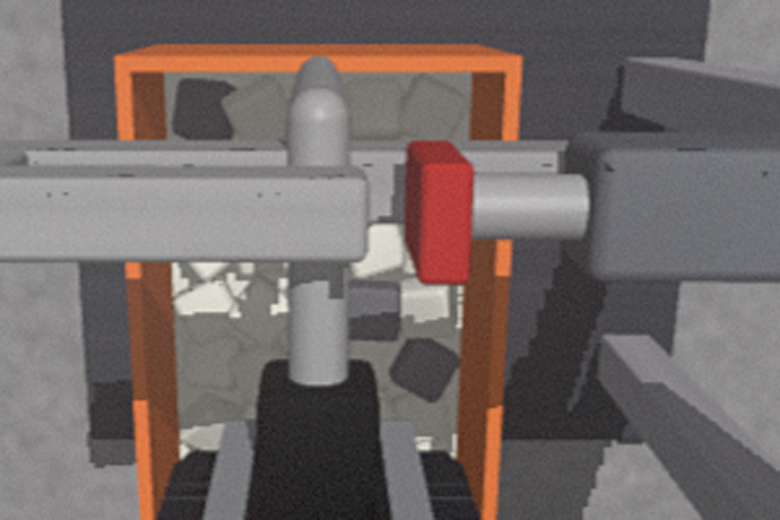

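Request:
send_rows(motion=[[[0.1, -0.01, 0, 0, 0, 0], [0.1, -0.01, 0, 0, 0, 0], [0.1, -0.009, 0, 0, 0, 0], [0.1, -0.009, 0, 0, 0, 0], [0.1, -0.009, 0, 0, 0, 0], [0, 0, 0, 0, 0, 0], [0, 0, 0, 0, 0, 0]]])

```text
time: 7.77
tool_pos: [0.6219, -0.1578, 0.1743]
tool_rot: [-0.475, -0.523, -0.475, 0.523]
contact_force: [-0.0, 0.2, -2.6]
gripper_width: 0.169
```

Request:
send_rows(motion=[[[0.05, -0.005, 0, 0, 0, 0], [0.05, -0.005, 0, 0, 0, 0], [0, 0, 0, 0, 0, 0]]])

```text
time: 8.02
tool_pos: [0.6229, -0.1579, 0.1743]
tool_rot: [0.475, 0.523, 0.475, -0.523]
contact_force: [-0.2, -1.1, -3.6]
gripper_width: 0.176
```

Request:
send_rows(motion=[[[0.05, -0.005, 0, 0, 0, 0], [0, 0, 0, 0, 0, 0]]])

```text
time: 8.18
tool_pos: [0.6234, -0.158, 0.1743]
tool_rot: [0.475, 0.523, 0.475, -0.523]
contact_force: [0.9, 0.1, -3.1]
gripper_width: 0.175
```

Request:
send_rows(motion=[[[0.05, -0.005, 0, 0, 0, 0], [0, 0, 0, 0, 0, 0]]])

```text
time: 8.35
tool_pos: [0.6239, -0.158, 0.1743]
tool_rot: [-0.475, -0.523, -0.475, 0.523]
contact_force: [-0.7, 0.6, -2.8]
gripper_width: 0.174
```

Request:
send_rows(motion=[[[0.05, -0.005, 0, 0, 0, 0], [0, 0, 0, 0, 0, 0]]])

```text
time: 8.52
tool_pos: [0.624, -0.158, 0.1743]
tool_rot: [-0.475, -0.523, -0.476, 0.524]
contact_force: [-0.2, -0.1, -2.6]
gripper_width: 0.174
```

Request:
send_rows(motion=[[[0.05, -0.005, 0, 0, 0, 0], [0, 0, 0, 0, 0, 0]]])

```text
time: 8.68
tool_pos: [0.6245, -0.1581, 0.1743]
tool_rot: [-0.475, -0.523, -0.476, 0.524]
contact_force: [-2.9, -0.6, -2.3]
gripper_width: 0.175
```

Request:
send_rows(motion=[[[0.05, -0.005, 0, 0, 0, 0], [0, 0, 0, 0, 0, 0]]])

```text
time: 8.85
tool_pos: [0.625, -0.1581, 0.1743]
tool_rot: [-0.475, -0.523, -0.476, 0.524]
contact_force: [-3.7, -0.1, -1.2]
gripper_width: 0.168
```

Request:
send_rows(motion=[[[0.05, -0.005, 0, 0, 0, 0], [0, 0, 0, 0, 0, 0]]])

```text
time: 9.02
tool_pos: [0.6254, -0.1581, 0.1742]
tool_rot: [-0.475, -0.523, -0.476, 0.524]
contact_force: [-5.4, 0.0, -0.8]
gripper_width: 0.18
```

Request:
send_rows(motion=[[[0.05, -0.005, 0, 0, 0, 0], [0, 0, 0, 0, 0, 0]]])

```text
time: 9.18
tool_pos: [0.6258, -0.1582, 0.1742]
tool_rot: [-0.475, -0.523, -0.476, 0.524]
contact_force: [-5.5, 0.3, -0.4]
gripper_width: 0.175
```

Request:
send_rows(motion=[[[0.05, -0.005, 0, 0, 0, 0], [0, 0, 0, 0, 0, 0]]])

```text
time: 9.35
tool_pos: [0.6261, -0.1582, 0.1742]
tool_rot: [-0.475, -0.523, -0.476, 0.524]
contact_force: [-6.8, 0.9, -0.0]
gripper_width: 0.172
```

Request:
send_rows(motion=[[[0.05, -0.005, 0, 0, 0, 0], [0, 0, 0, 0, 0, 0]]])

```text
time: 9.52
tool_pos: [0.6264, -0.1582, 0.1742]
tool_rot: [-0.475, -0.523, -0.476, 0.524]
contact_force: [-7.8, 0.6, 0.6]
gripper_width: 0.171
```

Request:
send_rows(motion=[[[0.05, -0.005, 0, 0, 0, 0], [0, 0, 0, 0, 0, 0], [0, 0, 0, 0, 0, 0]]])

```text
time: 9.77
tool_pos: [0.6267, -0.1583, 0.1742]
tool_rot: [-0.474, -0.523, -0.476, 0.524]
contact_force: [-8.4, 0.8, -0.0]
gripper_width: 0.176
```

```bash
python3 - <<'E'
from h import *
T=wr('w6'); 
s=manip.state();print(s['time'],s['tool_pos'],TW()[:3,1],s['contact_force'],s['gripper_width'],s['ft_torque'])
im=cv2.imread('pics/w6.png'); cv2.imwrite('pics/w6c.png',cv2.resize(im[120:320,200:500],None,fx=2.6,fy=2.6,interpolation=cv2.INTER_CUBIC))
E
```

```text
9.8167 [ 0.62667558 -0.15826964  0.17422383] [ 0.99539601 -0.09578675 -0.00341653] [-8.23367148  1.29752061  0.63035416] 0.17787397196410124 [0.17876919 1.27443093 0.05176057]
```

View pics/w6c.png

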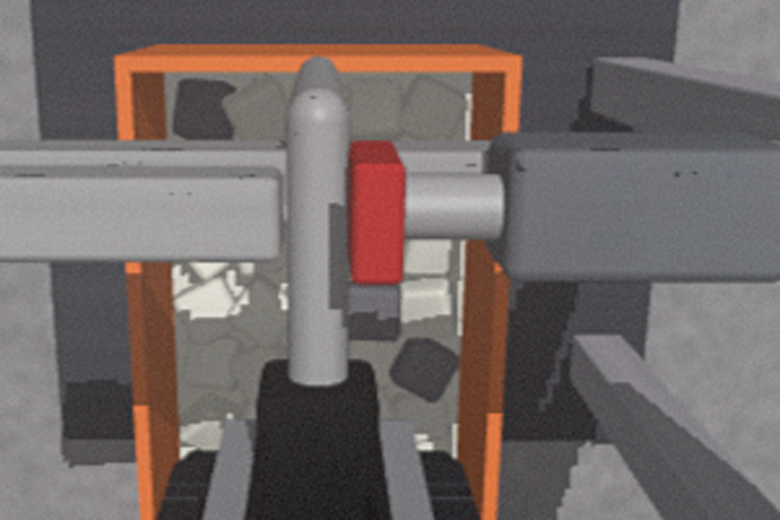

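Request:
send_rows(motion=[[[0.05, -0.005, 0, 0, 0, 0], [0.05, -0.005, 0, 0, 0, 0], [0, 0, 0, 0, 0, 0]]])

```text
time: 10.07
tool_pos: [0.6273, -0.1583, 0.1742]
tool_rot: [-0.474, -0.522, -0.477, 0.524]
contact_force: [-8.8, 1.1, 1.7]
gripper_width: 0.173
```

Request:
send_rows(motion=[[[0.05, -0.005, 0, 0, 0, 0], [0.05, -0.005, 0, 0, 0, 0], [0, 0, 0, 0, 0, 0]]])

```text
time: 10.32
tool_pos: [0.6279, -0.1584, 0.1742]
tool_rot: [-0.474, -0.522, -0.477, 0.525]
contact_force: [-11.3, 1.6, 3.2]
gripper_width: 0.177
```

Request:
send_rows(motion=[[[0.05, -0.005, 0, 0, 0, 0], [0, 0, 0, 0, 0, 0], [0, 0, 0, 0, 0, 0]]])

```text
time: 10.57
tool_pos: [0.6282, -0.1584, 0.1742]
tool_rot: [-0.474, -0.522, -0.477, 0.525]
contact_force: [-11.4, 2.0, 2.4]
gripper_width: 0.176
```

Request:
send_rows(motion=[[[0.05, -0.005, 0, 0, 0, 0], [0.03, -0.003, 0, 0, 0, 0], [0, 0, 0, 0, 0, 0]]])

```text
time: 10.82
tool_pos: [0.6287, -0.1585, 0.1742]
tool_rot: [-0.474, -0.522, -0.477, 0.525]
contact_force: [-13.0, 1.8, 3.3]
gripper_width: 0.169
```

Request:
send_rows(motion=[[[0, 0, 0.1, 0, 0, 0], [0, 0, 0.1, 0, 0, 0], [0, 0, 0, 0, 0, 0]]])

```text
time: 11.07
tool_pos: [0.628, -0.1584, 0.1743]
tool_rot: [-0.473, -0.521, -0.478, 0.525]
contact_force: [-10.9, 1.4, -2.3]
gripper_width: 0.176
```

Request:
send_rows(motion=[[[0, 0, 0.1, 0, 0, 0], [0, 0, 0.1, 0, 0, 0], [0, 0, 0, 0, 0, 0]]])

```text
time: 11.32
tool_pos: [0.6274, -0.1582, 0.1745]
tool_rot: [-0.472, -0.521, -0.478, 0.526]
contact_force: [-10.7, 0.2, -6.0]
gripper_width: 0.175
```

Request:
send_rows(motion=[[[0.07, -0.007, 0, 0, 0, 0], [0.07, -0.007, 0, 0, 0, 0], [0, 0, 0, 0, 0, 0]]])

```text
time: 11.57
tool_pos: [0.6284, -0.1583, 0.1746]
tool_rot: [-0.472, -0.521, -0.479, 0.526]
contact_force: [-12.5, 0.9, -5.7]
gripper_width: 0.175
```

Request:
send_rows(motion=[[[0.02, -0.002, 0.1, 0, 0, 0], [0, 0, 0, 0, 0, 0]]])

```text
time: 11.73
tool_pos: [0.6282, -0.1583, 0.1747]
tool_rot: [-0.472, -0.521, -0.479, 0.526]
contact_force: [-12.3, 0.2, -6.9]
gripper_width: 0.173
```

```bash
python3 - <<'E'
from h import *
T=wr('w7'); 
s=manip.state();print(s['time'],s['tool_pos'],TW().round(4),s['contact_force'],s['gripper_width'],s['ft_torque'])
im=cv2.imread('pics/w7.png'); cv2.imwrite('pics/w7c.png',cv2.resize(im[120:320,200:500],None,fx=2.6,fy=2.6,interpolation=cv2.INTER_CUBIC))
E
```

```text
11.7833 [ 0.62816729 -0.15824398  0.17469654] [[-0.0133  0.9953 -0.0959  0.6282]
 [ 0.0026 -0.0959 -0.9954 -0.1582]
 [-0.9999 -0.0135 -0.0013  0.1747]
 [ 0.      0.      0.      1.    ]] [-11.23351025   0.61643122  -8.03906928] 0.17733821626609703 [0.01646379 1.92563651 0.06191498]
```

View pics/w7c.png

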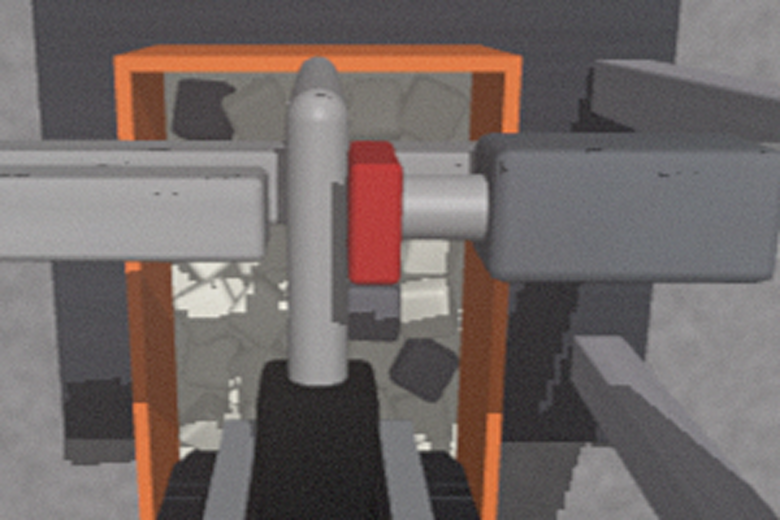

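Request:
send_rows(motion=[[[0.02, -0.002, 0.1, 0, 0, 0], [0, 0, 0, 0, 0, 0]]])

```text
time: 11.95
tool_pos: [0.6282, -0.1582, 0.1754]
tool_rot: [-0.471, -0.521, -0.479, 0.526]
contact_force: [-12.6, 0.4, -8.2]
gripper_width: 0.175
```

Request:
send_rows(motion=[[[0.02, -0.002, 0.1, 0, 0, 0], [0, 0, 0, 0, 0, 0]]])

```text
time: 12.12
tool_pos: [0.6283, -0.158, 0.1761]
tool_rot: [-0.471, -0.52, -0.48, 0.526]
contact_force: [-12.1, 0.2, -8.4]
gripper_width: 0.173
```

Request:
send_rows(motion=[[[0.02, -0.002, 0.1, 0, 0, 0], [0, 0, 0, 0, 0, 0]]])

```text
time: 12.28
tool_pos: [0.6284, -0.158, 0.177]
tool_rot: [-0.471, -0.52, -0.48, 0.526]
contact_force: [-12.6, 1.5, -8.7]
gripper_width: 0.174
```

Request:
send_rows(motion=[[[0, 0, 0.12, 0, 0, 0], [0, 0, 0.12, 0, 0, 0], [0, 0, 0.12, 0, 0, 0], [0, 0, 0, 0, 0, 0]]])

```text
time: 12.62
tool_pos: [0.6284, -0.1579, 0.1806]
tool_rot: [-0.471, -0.52, -0.48, 0.526]
contact_force: [-12.4, 1.8, -9.5]
gripper_width: 0.173
```

Request:
send_rows(motion=[[[0, 0, 0.12, 0, 0, 0], [0, 0, 0.12, 0, 0, 0], [0, 0, 0.12, 0, 0, 0], [0, 0, 0, 0, 0, 0]]])

```text
time: 12.95
tool_pos: [0.6284, -0.1578, 0.1842]
tool_rot: [-0.471, -0.52, -0.48, 0.526]
contact_force: [-12.4, 1.5, -8.9]
gripper_width: 0.177
```

Request:
send_rows(motion=[[[0, 0, 0.12, 0, 0, 0], [0, 0, 0.12, 0, 0, 0], [0, 0, 0.12, 0, 0, 0], [0, 0, 0, 0, 0, 0]]])

```text
time: 13.28
tool_pos: [0.6284, -0.1578, 0.1878]
tool_rot: [-0.471, -0.52, -0.48, 0.526]
contact_force: [-12.4, 1.4, -8.7]
gripper_width: 0.174
```

Smoothly sliding up. Continue over the noses.

Request:
send_rows(motion=[[[0, 0, 0.12, 0, 0, 0], [0, 0, 0.12, 0, 0, 0], [0, 0, 0.12, 0, 0, 0], [0, 0, 0, 0, 0, 0]]])

```text
time: 13.62
tool_pos: [0.6286, -0.1579, 0.1917]
tool_rot: [-0.471, -0.521, -0.48, 0.526]
contact_force: [-12.3, 2.6, -7.4]
gripper_width: 0.174
```

Request:
send_rows(motion=[[[0, 0, 0.12, 0, 0, 0], [0, 0, 0.12, 0, 0, 0], [0, 0, 0.12, 0, 0, 0], [0, 0, 0.12, 0, 0, 0], [0, 0, 0.12, 0, 0, 0], [0, 0, 0, 0, 0, 0]]])

```text
time: 14.12
tool_pos: [0.634, -0.1581, 0.2029]
tool_rot: [0.476, 0.524, 0.476, -0.523]
contact_force: [0.4, 4.7, -4.7]
gripper_width: 0.177
```

Request:
send_rows(motion=[[[0, 0, 0.15, 0, 0, 0], [0, 0, 0.15, 0, 0, 0], [0, 0, 0.15, 0, 0, 0], [0, 0, 0.15, 0, 0, 0], [0, 0, 0.15, 0, 0, 0], [0, 0, 0, 0, 0, 0], [0, 0, 0, 0, 0, 0]]])

```text
time: 14.7
tool_pos: [0.6337, -0.1581, 0.2103]
tool_rot: [0.475, 0.524, 0.476, -0.523]
contact_force: [-0.0, 4.6, -5.7]
gripper_width: 0.179
```

```bash
python3 - <<'E'
from h import *
T=wr('w8'); lm(T,['caddy_grip'])
s=manip.state();print(s['time'],s['tool_pos'],TW().round(4),s['contact_force'],s['gripper_width'],s['ft_torque'])
save(manip.grab_frame('scene'),'s8')
im=cv2.imread('pics/s8.png'); cv2.imwrite('pics/s8c.png',cv2.resize(im[170:300,190:320],None,fx=4.5,fy=4.5,interpolation=cv2.INTER_CUBIC))
E
```

```text
caddy_grip 0.85 [ 0.6323 -0.1581  0.2265]
14.8 [ 0.63373129 -0.15812376  0.21024709] [[ 8.000e-04  9.954e-01 -9.540e-02  6.337e-01]
 [ 1.400e-03 -9.540e-02 -9.954e-01 -1.581e-01]
 [-1.000e+00  7.000e-04 -1.500e-03  2.102e-01]
 [ 0.000e+00  0.000e+00  0.000e+00  1.000e+00]] [ 1.0777169   5.22461915 -4.68626519] 0.17001305827517718 [ 0.90229322 -0.08146184 -0.01974941]
```

View pics/w8.png

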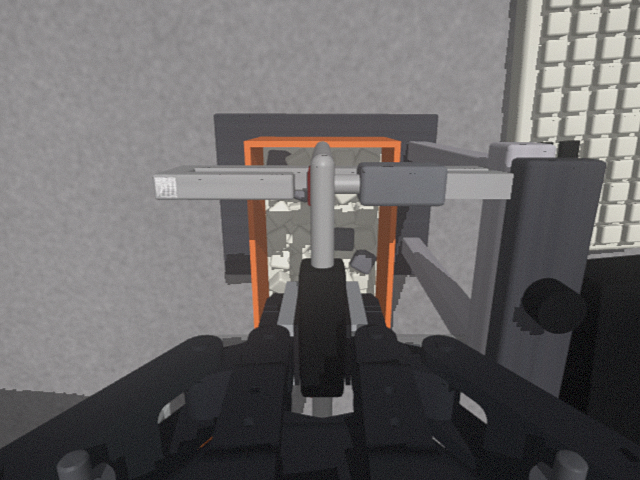

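View pics/s8c.png

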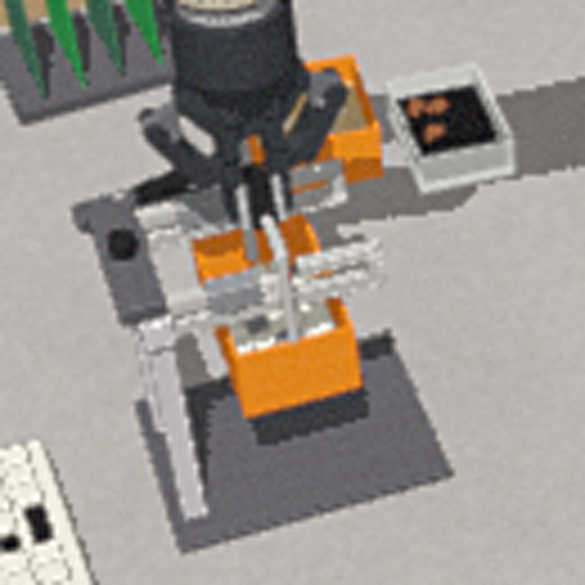

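Request:
send_rows(motion=[[[0, 0.05, 0, 0, 0, 0], [0, 0.05, 0, 0, 0, 0], [0, 0, 0, 0, 0, 0]]])

```text
time: 15.1
tool_pos: [0.6337, -0.158, 0.2104]
tool_rot: [0.476, 0.524, 0.475, -0.523]
contact_force: [0.5, 3.7, -4.2]
gripper_width: 0.177
```

Request:
send_rows(motion=[[[0, 0.05, 0, 0, 0, 0], [0, 0.05, 0, 0, 0, 0], [0, 0, 0, 0, 0, 0]]])

```text
time: 15.35
tool_pos: [0.6335, -0.1577, 0.2108]
tool_rot: [-0.476, -0.523, -0.475, 0.524]
contact_force: [0.0, 0.5, -3.7]
gripper_width: 0.174
```

```bash
python3 - <<'E'
from h import *
T=np.load('pics/w8.npy')
# y of bar top end and hook edges in w8, stand frame
import math
a=-0.0945;ex=np.array([math.cos(a),math.sin(a)]);ey=np.array([-math.sin(a),math.cos(a)])
for n,u,v,z in(('upright outer top',322,142,.227),('grip far',322,262,.235),('nose outer top',290,174,.207),('nose inner top',290,199,.207),('housing outer',400,163,.209),('housing inner',400,205,.209),('arm far edge',215,170,.186)):
    p=px2w(T,u,v,z)[:2]-np.array([.5938,-.1551]);print(n,(p@ex*1000).round(1),(p@ey*1000).round(1))
s=manip.state();print(s['time'],s['tool_pos'],s['contact_force'],s['ft_torque'])
E
```

```text
upright outer top 40.4 65.9
grip far 40.3 28.0
nose outer top 28.2 53.1
nose inner top 27.9 43.5
housing outer 69.3 57.4
housing inner 70.2 41.4
arm far edge -6.1 52.2
15.35 [ 0.63351189 -0.15772966  0.21079379] [ 0.03920778  0.53650838 -3.708143  ] [ 0.09345786 -0.02105144  0.0006637 ]
```

Request:
send_rows(motion=[[[-0.3, 0.03, 0, 0, 0, 0], [-0.6, 0.057, 0, 0, 0, 0], [-0.9, 0.086, 0, 0, 0, 0], [-0.9, 0.086, 0, 0, 0, 0], [-0.9, 0.086, 0, 0, 0, 0], [0, 0, 0, 0, 0, 0]]])

```text
time: 15.85
tool_pos: [0.5955, -0.1533, 0.2102]
tool_rot: [-0.475, -0.523, -0.476, 0.524]
contact_force: [-0.2, -0.1, -3.1]
gripper_width: 0.177
```

Request:
send_rows(motion=[[[-0.6, 0.057, 0, 0, 0, 0], [-1, 0.095, 0, 0, 0, 0], [-1, 0.095, 0, 0, 0, 0], [-1, 0.095, 0, 0, 0, 0], [-1, 0.095, 0, 0, 0, 0], [-1, 0.095, 0, 0, 0, 0], [-1, 0.095, 0, 0, 0, 0], [-1, 0.095, 0, 0, 0, 0], [-0.7, 0.06, 0, 0, 0, 0], [-0.3, 0.03, 0, 0, 0, 0], [0, 0, 0, 0, 0, 0]]])

```text
time: 16.77
tool_pos: [0.5108, -0.1453, 0.2103]
tool_rot: [0.475, 0.524, 0.475, -0.523]
contact_force: [0.4, -0.0, -2.4]
gripper_width: 0.176
```

```bash
python3 - <<'E'
from h import *
T=wr('w9'); lm(T,['caddy_grip','caddy'])
s=manip.state();print(s['time'],s['tool_pos'],s['contact_force'],s['ft_torque'])
save(manip.grab_frame('scene'),'s9')
T=manip.calibration('scene')['cam_to_world'];lm(T,['caddy_grip','caddy'],'scene')
E
```

```text
caddy_grip 0.64 [ 0.5112 -0.1455  0.2287]
16.9167 [ 0.51166825 -0.14546177  0.21038307] [-0.29053325 -0.11191952 -3.17215443] [ 0.0169211   0.00539106 -0.03164158]
caddy_grip 0.73 [ 0.5112 -0.1487  0.2277]
caddy 0.73 [ 0.5093 -0.1456  0.0997]
caddy 0.49 [ 0.6213 -0.1521  0.1934]
```

View pics/s9.png

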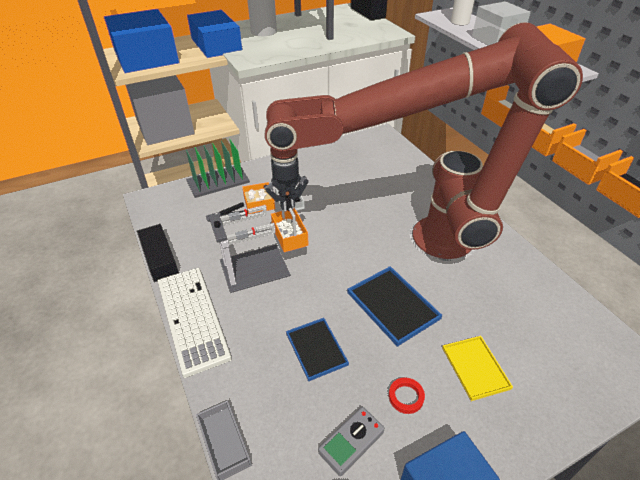

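View pics/w9.png

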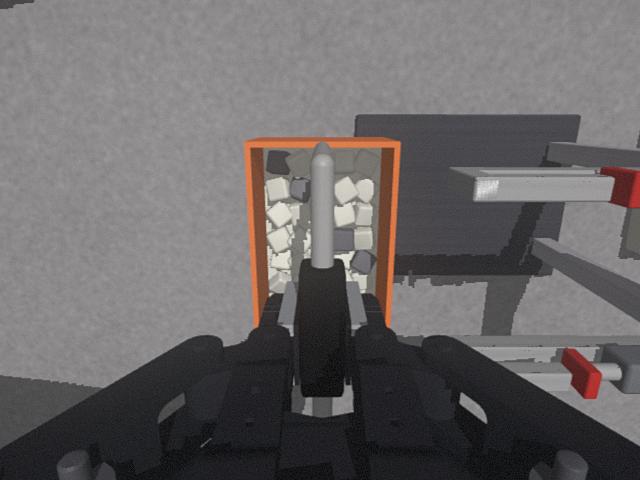

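Request:
send_rows(motion=[[[-0.5, 0.05, 0, 0, 0, 0], [-1, 0.1, 0.3, 0, 0, 0], [-1, 0.6, 0.5, 0, 0, 0], [-0.5, 1.2, 0.5, 0, 0, 0], [0, 1.8, 0.5, 0, 0, 0], [0, 2.2, 0.2, 0, 0, 0], [0, 2.4, 0, 0, 0, 0.005], [0.3, 2.4, 0, 0, 0, 0.01], [0.6, 2.4, 0, 0, 0, 0.01], [1, 2.4, 0, 0, 0, 0.01], [1.2, 2.2, 0, 0, 0, 0.01], [1.4, 1.8, 0, 0, 0, 0.01]]])

```text
time: 18.07
tool_pos: [0.5263, 0.0526, 0.2307]
tool_rot: [0.49, 0.51, 0.49, -0.509]
contact_force: [0.3, -1.7, -3.6]
gripper_width: 0.174
```

Request:
send_rows(motion=[[[1.5, 1.7, 0, 0, 0, 0.01], [1.5, 1.4, 0, 0, 0, 0], [1.3, 1, 0, 0, 0, 0], [1, 0.6, 0, 0, 0, 0], [0.5, 0.3, 0, 0, 0, 0], [0.2, 0.1, 0, 0, 0, 0], [0, 0, 0, 0, 0, 0], [0, 0, 0, 0, 0, 0], [0, 0, 0, 0, 0, 0]]])

```text
time: 18.82
tool_pos: [0.5859, 0.1008, 0.2302]
tool_rot: [-0.492, -0.508, -0.492, 0.508]
contact_force: [-0.3, -0.5, -2.8]
gripper_width: 0.174
```

```bash
python3 - <<'E'
from h import *
T=wr('w10'); lm(T,['tray_in','caddy_grip'])
s=manip.state();print(s['time'],s['tool_pos'],TW()[:3,1],s['contact_force'],s['gripper_width'])
E
```

```text
tray_in 0.66 [0.3218 0.1782 0.0085]
caddy_grip 0.97 [0.5825 0.1019 0.2462]
18.9667 [0.58605644 0.10079218 0.23031904] [ 9.99502754e-01 -3.15315024e-02  9.03914660e-05] [-0.07552705  0.61093877 -3.00158991] 0.17704843590770977
```

View pics/w10.png

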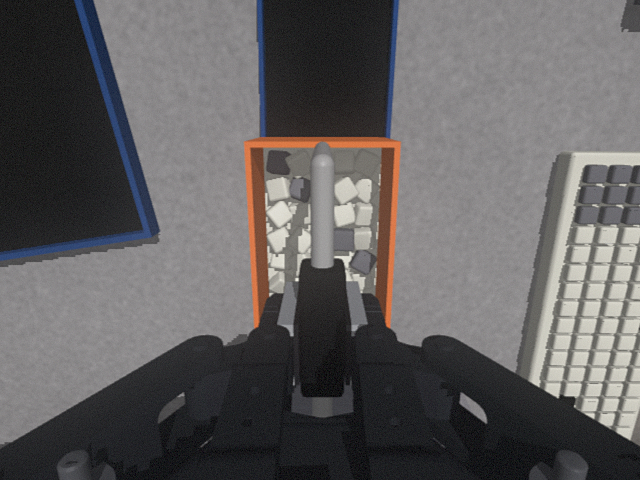

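```bash
python3 - <<'E'
from h import *
T=np.load('pics/w10.npy')
L=[px2w(T,u,v,.014)[:2] for u,v in((257,2),(261,135))];R=[px2w(T,u,v,.014)[:2] for u,v in((398,2),(392,135))]
for a,b in(L,R): d=a-b;print(a,b,'yaw',np.arctan2(-d[0],d[1]))
x=[(np.interp(.208,[p[1][1],p[0][1]],[p[1][0],p[0][0]])) for p in(L,R)];print(x,np.mean(x))
E
```

```text
[0.5372283  0.26896998] [0.53227746 0.16191873] yaw -0.046214474712641264
[0.65431267 0.26511582] [0.65134947 0.15804812] yaw -0.027668879304313776
[np.float64(0.5344085983419223), np.float64(0.6527319392977752)] 0.5935702688198488
```

Request:
send_rows(motion=[[[0.05, 0.5, 0, 0, 0, 0], [0.1, 1, 0, 0, 0, 0], [0.1, 1.6, 0, 0, 0, 0], [0.1, 1.8, 0, 0, 0, 0], [0.1, 1.8, 0, 0, 0, 0], [0.1, 1.6, 0, 0, 0, 0], [0.1, 1.2, 0, 0, 0, 0], [0.1, 0.8, 0, 0, 0, 0], [0, 0.4, 0, 0, 0, 0], [0, 0, 0, 0, 0, -0.003], [0, 0, 0, 0, 0, 0], [0, 0, 0, 0, 0, 0]]])

```text
time: 19.97
tool_pos: [0.5939, 0.2075, 0.2302]
tool_rot: [-0.491, -0.509, -0.491, 0.509]
contact_force: [0.4, 0.3, -3.0]
gripper_width: 0.175
```

Request:
send_rows(motion=[[[0, 0, -0.5, 0, 0, 0], [0, 0, -1, 0, 0, 0], [0, 0, -1.2, 0, 0, 0], [0, 0, -1.2, 0, 0, 0], [0, 0, -1.2, 0, 0, 0], [0, 0, -1.2, 0, 0, 0], [0, 0, -1, 0, 0, 0], [0, 0, -0.7, 0, 0, 0], [0, 0, -0.4, 0, 0, 0], [0, 0, -0.2, 0, 0, 0], [0, 0, 0, 0, 0, 0], [0, 0, 0, 0, 0, 0]]])

```text
time: 20.97
tool_pos: [0.5943, 0.2082, 0.1449]
tool_rot: [0.492, 0.509, 0.491, -0.508]
contact_force: [-0.5, -0.2, -3.1]
gripper_width: 0.176
```

```bash
python3 - <<'E'
from h import *
s=manip.state();print(s['time'],s['tool_pos'],TW()[:3,1],s['contact_force'],s['gripper_width'])
for c in('scene','top'):
    im=manip.grab_frame(c);save(im,c+'11')
    T=manip.calibration(c)['cam_to_world'];lm(T,['caddy_grip','caddy','tray_in'],c)
im=cv2.imread('pics/scene11.png'); cv2.imwrite('pics/s11c.png',cv2.resize(im[230:400,250:400],None,fx=3.5,fy=3.5,interpolation=cv2.INTER_CUBIC))
E
```

```text
20.9667 [0.59429008 0.20824831 0.14487384] [ 0.99942321 -0.03394118  0.0011177 ] [-0.46605934 -0.21406127 -3.08639437] 0.17555412977037038
caddy_grip 0.81 [0.5964 0.2068 0.1583]
caddy_grip 0.66 [ 0.6019 -0.1518 -0.001 ]
caddy 0.95 [0.5932 0.2081 0.0355]
tray_in 0.96 [0.2391 0.4593 0.0088]
tray_in 0.83 [0.5943 0.2089 0.0044]
caddy_grip 0.57 [0.5931 0.2054 0.1619]
caddy 0.75 [ 0.6236 -0.1525  0.1901]
caddy 0.7 [0.6347 0.4738 0.0011]
tray_in 0.73 [0.3238 0.1738 0.0096]
tray_in 0.58 [0.2419 0.4528 0.0066]
```

View pics/s11c.png

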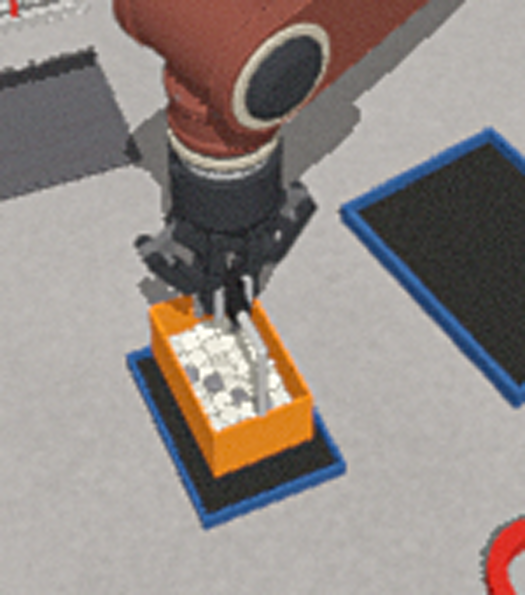

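Request:
send_rows(motion=[[[0, 0, -0.4, 0, 0, 0], [0, 0, -0.5, 0, 0, 0], [0, 0, -0.5, 0, 0, 0], [0, 0, -0.4, 0, 0, 0], [0, 0, -0.3, 0, 0, 0], [0, 0, -0.2, 0, 0, 0], [0, 0, 0, 0, 0, 0], [0, 0, 0, 0, 0, 0]]])

```text
time: 22.03
tool_pos: [0.5938, 0.2081, 0.1211]
tool_rot: [-0.491, -0.508, -0.491, 0.508]
contact_force: [-0.6, -0.2, -3.1]
gripper_width: 0.173
```

Request:
send_rows(motion=[[[0, 0, -0.1, 0, 0, 0], [0, 0, -0.1, 0, 0, 0], [0, 0, 0, 0, 0, 0]]])

```text
time: 22.28
tool_pos: [0.5939, 0.2082, 0.1192]
tool_rot: [0.491, 0.508, 0.491, -0.508]
contact_force: [0.5, -1.0, -3.1]
gripper_width: 0.173
```

Request:
send_rows(motion=[[[0, 0, -0.1, 0, 0, 0], [0, 0, -0.1, 0, 0, 0], [0, 0, 0, 0, 0, 0]]])

```text
time: 22.53
tool_pos: [0.5937, 0.2081, 0.117]
tool_rot: [-0.491, -0.508, -0.491, 0.509]
contact_force: [-0.2, 0.1, -3.3]
gripper_width: 0.175
```

Request:
send_rows(motion=[[[0, 0, -0.1, 0, 0, 0], [0, 0, 0, 0, 0, 0]]])

```text
time: 22.7
tool_pos: [0.594, 0.2082, 0.1167]
tool_rot: [0.491, 0.509, 0.491, -0.508]
contact_force: [-0.7, 0.0, -0.8]
gripper_width: 0.174
```

Request:
send_rows(motion=[[[0, 0, -0.08, 0, 0, 0], [0, 0, 0, 0, 0, 0], [0, 0, 0, 0, 0, 0]]])

```text
time: 22.95
tool_pos: [0.5942, 0.2082, 0.1167]
tool_rot: [0.492, 0.509, 0.491, -0.508]
contact_force: [-3.5, -1.0, 5.7]
gripper_width: 0.177
```

Request:
send_rows(motion=[[[0, 0, 0, 0, 0, 0], [0, 0, 0, 0, 0, 0], [0, 0, 0, 0, 0, 0], [0, 0, 0, 0, 0, 0], [0, 0, 0, 0, 0, 0], [0, 0, 0, 0, 0, 0], [0, 0, 0, 0, 0, 0], [0, 0, 0, 0, 0, 0]]], fingers=0)

```text
time: 23.62
tool_pos: [0.5939, 0.2081, 0.1153]
tool_rot: [0.491, 0.508, 0.491, -0.508]
contact_force: [0.2, 0.0, 0.2]
gripper_width: 1.002
```

Request:
send_rows(motion=[[[0, 0, 0.5, 0, 0, 0], [0, 0, 1, 0, 0, 0], [0, 0, 1.5, 0, 0, 0], [0, 0, 2, 0, 0, 0], [0, 0, 2.5, 0, 0, 0], [0, 0, 3, 0, 0, 0], [0, 0, 3, 0, 0, 0], [0, 0, 2, 0, 0, 0], [0, 0, 1, 0, 0, 0], [0, 0, 0, 0, 0, 0]]])

```text
time: 24.45
tool_pos: [0.5954, 0.2085, 0.2857]
tool_rot: [0.493, 0.511, 0.49, -0.506]
contact_force: [-0.3, -0.0, 0.4]
gripper_width: 1.001
```

```bash
python3 - <<'E'
from h import *
s=manip.state();print(s['time'],s['tool_pos'],s['contact_force'],s['gripper_width'])
T=wr('w12');lm(T,['caddy','caddy_grip','tray_in'])
c='scene';save(manip.grab_frame(c),c+'12')
T=manip.calibration(c)['cam_to_world'];lm(T,['caddy_grip','caddy','tray_in','meter','tape','stripper','switch_box','spare_bin'],c)
E
```

```text
24.45 [0.59541011 0.20851422 0.28572676] [-0.2673211  -0.00669877  0.40078512] 1.0009396034563105
caddy 0.95 [0.5964 0.2048 0.0052]
caddy_grip 0.58 [0.5953 0.2105 0.131 ]
tray_in 0.95 [0.3195 0.1805 0.0108]
caddy_grip 0.68 [0.5956 0.2079 0.1325]
caddy 0.8 [ 5.926e-01  2.045e-01 -5.000e-04]
tray_in 0.85 [0.2374 0.4609 0.0082]
tray_in 0.81 [0.5908 0.2114 0.0063]
meter 0.76 [0.635  0.4821 0.001 ]
tape 0.61 [ 4.549e-01  4.411e-01 -3.000e-04]
stripper 0.47 [ 0.6569 -0.4505  0.0021]
stripper 0.28 [ 0.5963 -0.1546  0.1888]
switch_box 0.52 [ 0.3946 -0.4162  0.0007]
spare_bin 0.57 [ 0.4977 -0.4614  0.003 ]
```

View pics/w12.png

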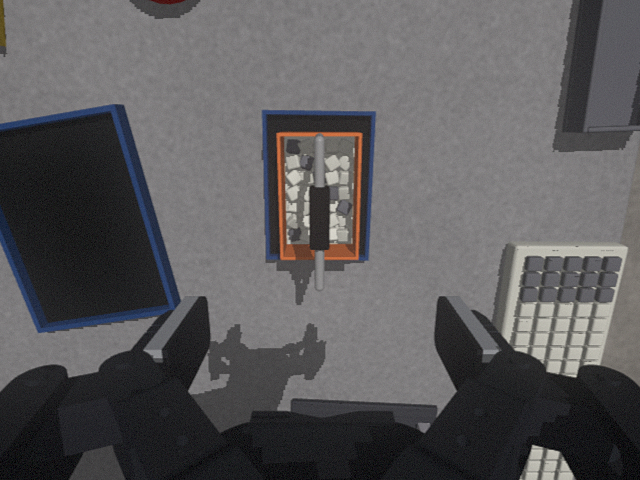

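View pics/scene12.png

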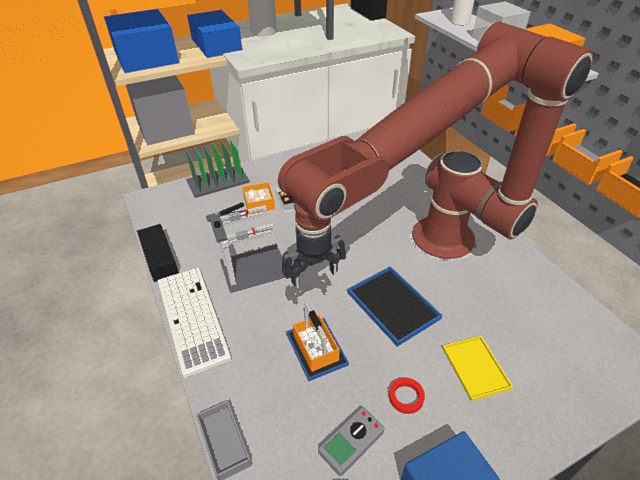

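Request:
send_rows(motion=[[[0, 0, 0, 0, 0, 0], [0, 0, 0, 0, 0, 0], [0, 0, 0, 0, 0, 0]]])

```text
time: 25.35
tool_pos: [0.5939, 0.2081, 0.2805]
tool_rot: [0.491, 0.508, 0.491, -0.508]
contact_force: [1.0, 0.5, -0.4]
gripper_width: 0.996
```

```bash
python3 -c "
from plant import manip
print(manip.job_done())"
```

```text
the job is handed in; nothing more can be done
None
```

The caddy is off the hooks and standing in the small blue tray, released. I handed the job in at about 25 s of the 56 s allowed; no verdict was reported.

**How it went:** I gripped the handle from above and pushed the bar back against the keepers. First touch came at a tool x of about 0.624 m. I pushed on to about 13 N, until the wrist picture showed the one nose in view clear; I judged the other from the alignment. Then I lifted the bar over the noses, to about 0.227 m, drew it out forwards and set it down gently, with about 6 N on the wrist at touchdown.

**Last checks:** The caddy measures within about 4 mm of the tray's centre (about 7 mm going by the last picture alone), with its underside at floor height to within the detector's 4–5 mm error. It looks flat. The gripper is open, about 15 cm above the handle, and reads no contact. The loose things look unmoved in the before and after pictures. I did not measure how far they moved, because I took no position readings of them at the start.

**What was off:**
- **Friction on the keepers:** the bar stuck to them at first, which tilted the tool and caddy by about 0.015 rad until it slid up.
- **Sideways load:** with the bar just above the noses there was about 5 N of sideways load. I did not find what it touched, but a 2 mm shift removed it.
- **Tray readings:** the tray detector sometimes named the large blue or the yellow tray. I chose by size and colour.

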